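# Clear the Wi-Fi adapters out of the roll-top power box

### The job

Roll the wooden cover of the power box wide open, pull every white, yellow-topped Wi-Fi adapter out of its socket and put them all in the cork tray, then roll the cover fully shut again. Leave the black router plug in its socket, and do not disturb the mug or the earbud case.

Things in the scene. Friction and masses are not known exactly. Their poses are not given: they have to be found in the camera images.
- power_box: White roll-top power box, fixed, 260 mm deep (x), 372 mm wide (y); origin on the desk under its centre, own -x is its front. Front wall 155 mm high, its outer face 112 mm in front of the centre; round side cheeks (inner faces y = +-178 mm) reach 227 mm above the desk. With the cover fully open it is open above from the front wall to 75 mm behind the centre.
- sockets_mid (a point): Mouth of the middle one of five square sockets, on the box's flat white deck 75 mm above the desk; the others lie at 58 and 116 mm either way along the box's own y. Each (26 x 26 mm, 29 mm deep) has a sprung steel ball that snaps into a groove of the plug: it pulls straight up, peaking at 5 to 15 N near 5 mm, and is free after 27 mm.
- cover (a joint): Angle of the roll-top cover about its horizontal axis (rad): 0 shut, 1.75 fully open (end stops at both). The handle goes up and back as it opens. Stiff: it stays where it is left; takes about 4 to 8 N at the handle.
- cover_axis (a point): Point on the cover's axis, 100 mm above the desk at the centre of the power box; the axis is the box's own y. The slatted wooden cover is an arc of 120 mm radius about it.
- cover_handle (a point): Centre of the cover's handle: a round steel bar 10 mm thick and 120 mm long, along the box's own y, on a post at each end, 155 mm from the axis and 35 mm outside the cover. Shut, it lies 134 mm in front of the axis and 78 mm above it; fully open, 100 mm behind the axis and 118 mm above it.
- adapter1_mid (a point): Plug-in Wi-Fi adapter: white box 36 x 36 mm, 50 mm tall, yellow top, small blue light in front; below it a square brass shank 24 x 24 mm, 27 mm long (0.06 to 0.13 kg). This point is the centre of the white box, 25 mm below its top, 52 mm above the shank's end; z points from shank to top. May be absent. Starts in one of the five sockets, square to the power box.
- adapter2_mid (a point): Plug-in Wi-Fi adapter: white box 36 x 36 mm, 50 mm tall, yellow top, small blue light in front; below it a square brass shank 24 x 24 mm, 27 mm long (0.06 to 0.13 kg). This point is the centre of the white box, 25 mm below its top, 52 mm above the shank's end; z points from shank to top. May be absent. Starts in one of the five sockets, square to the power box.
- adapter3_mid (a point): Plug-in Wi-Fi adapter: white box 36 x 36 mm, 50 mm tall, yellow top, small blue light in front; below it a square brass shank 24 x 24 mm, 27 mm long (0.06 to 0.13 kg). This point is the centre of the white box, 25 mm below its top, 52 mm above the shank's end; z points from shank to top. May be absent. Starts in one of the five sockets, square to the power box.
- adapter4_mid (a point): Plug-in Wi-Fi adapter: white box 36 x 36 mm, 50 mm tall, yellow top, small blue light in front; below it a square brass shank 24 x 24 mm, 27 mm long (0.06 to 0.13 kg). This point is the centre of the white box, 25 mm below its top, 52 mm above the shank's end; z points from shank to top. May be absent. Starts in one of the five sockets, square to the power box.
- router_plug_mid (a point): The black router plug that stays: same shape and size as the adapters but all black with a red light, in one of the five sockets. This point is the centre of its box, as for the adapters.
- tray: Open cork tray, loose on the desk, 0.9 kg, 220 mm (x) x 200 mm (y) x 45 mm high, walls and floor 5 mm; origin at the centre of its underside.
- mug: Blue mug, 80 mm wide, 95 mm tall, beyond the work; not to be disturbed. Origin at the centre of its underside.
- earbud_case: Small black earbud case, 45 x 60 x 24 mm, nearer the robot than the work; not to be disturbed. Origin at the centre of its underside.

How it is judged:
On the way, in this order (a step that is already met when the one before it is completed fails the run):
1. the cover is rolled open (value of joint cover above 1.3 rad), for 0.2 s.
2. every adapter is out of its socket and in the tray (x of adapter1_mid in the frame of tray between -0.105 and 0.105 m and y of adapter1_mid in the frame of tray between -0.095 and 0.095 m and z of adapter1_mid in the frame of tray between 0 and 0.08 m and x of adapter2_mid in the frame of tray between -0.105 and 0.105 m and y of adapter2_mid in the frame of tray between -0.095 and 0.095 m and z of adapter2_mid in the frame of tray between 0 and 0.08 m and x of adapter3_mid in the frame of tray between -0.105 and 0.105 m and y of adapter3_mid in the frame of tray between -0.095 and 0.095 m and z of adapter3_mid in the frame of tray between 0 and 0.08 m and x of adapter4_mid in the frame of tray between -0.105 and 0.105 m and y of adapter4_mid in the frame of tray between -0.095 and 0.095 m and z of adapter4_mid in the frame of tray between 0 and 0.08 m), for 0.2 s.
3. the cover is rolled fully shut (value of joint cover below 0.08 rad), for 0.2 s.
At the end, for the whole second after the job is handed in: Every adapter present lies or stands in the tray (its centre within the tray's inner walls and less than 80 mm above the tray's underside), released and at rest; the cover is shut (under 0.08 rad); the black router plug is still in its socket (within 12 mm of where it was) (all of step 2 and linear speed of each of adapter1, adapter2, adapter3, adapter4 below 0.03 m/s and value of joint cover below 0.08 rad and distance of router_plug_mid from where it was at the start of the episode below 0.012 m); the robot touches nothing.
It fails at once if the black router plug is pulled from its socket (distance of router_plug_mid from where it was at the start of the episode above 0.02 m).
It fails at once if the mug is moved more than 40 mm or tipped over (distance of mug from where it was at the start of the episode above 0.04 m or angle between mug's own z axis and vertical above 0.5 rad).
It fails at once if the earbud case is moved more than 40 mm (distance of earbud_case from where it was at the start of the episode above 0.04 m).
Of adapter1, adapter2, adapter3, adapter4 only 3 to 4 are there at a start; the rules pass over those that are not, and their reading is None.
At some moment in a run one of tray may be knocked a few centimetres aside while the robot is not near it.
Once in a run the grip may slacken for a moment while it holds something.
It also fails if it takes over 210 s, if anything falls off the work surface, if the arm or the gripper's body presses on something with over 40 N, if the wrist force passes 120 N, or if a joint passes its speed limit or range.

### The arm

A 6-joint arm with a two-finger parallel gripper is mounted at the origin on the work surface. World frame = base frame: x ahead of the robot, y to its left, z up, the work surface at z = 0. Lengths are in m, angles in rad, forces in N, time in s.
With the tool pointing down it reaches from about 0.4 to 0.825 m from the base axis. Payload 7 kg.
Tool frame: the origin (TCP) lies at the very end of the fingers, on their centre line; the grasp point (between the pads) lies 19 mm behind it (robot.grasp_offset is the distance from the TCP to the grasp point, in m); z points along the fingers, y is the line along which they close (so a half turn about z gives the same grasp; the last joint's range is limited). The gripper opens to 85 mm and grips with 20 to 120 N. Pads are 22 mm wide; open, the fingers measure 114 mm over their backs; the gripper's body (76 mm by 85 mm) begins 54 mm behind the grasp point. The pads swing forward as they close: fully open they stand 13 mm farther back than shut.
Start: joints at [1.463, 0.359, 0.012, 0, -1.224, -0.288], TCP at [0.26, 0.623, 0.231] pointing down, gripper open.
Joint ranges: [-3.07, 3.07], [-1.43, 2.12], [-1.02, 1.25], [-3.03, 1.67], [-3.05, -0], [-3.03, 3.03]. Speed limits (rad/s): [2.39, 2.39, 3.01, 3.14, 3.14, 3.14].

### API

Orientations are given as a unit quaternion [x, y, z, w].
In Python, from plant import robot, eyes gives the robot as it stands.
- The arm moves only by the tool send_rows, never from a script. Its argument "deltas" is a list of rows, each a list of 2 entries, a list of its own where there are three numbers: the shift along the tool's x, y, z in cm, then the turn about the tool's z in rad. In form: [[[x, y, z], turn], ...]. A call has 1 to 5 rows; each row shifts and turns the commanded pose from where the row before left it, along the tool's axes as they then stand; what a row does not reach is not made up. A row lasts 1/10 s, in which the tool goes at most 50 mm and 8.59 degrees, less where a joint would pass 70% of its speed; a pose out of reach is approached as far as the arm can. A call is refused whole if a number of a shift passes 5 or a number of a turn 0.15, either way. A call with a gripper value outside its range is refused whole. "jaw" is the closure, from -1 (fully open) to 1 (shut), set as the call begins (left out, the last holds). The fingers move at their own pace and stop on an object; "grip_force" is the grip in N (left out, the last holds). Time passes only in rows, so rows that do not move let the fingers close. It gives the time, the measured TCP pose, the force, the opening and the grip force at its end, in the units of the state.
- robot.observe(): the state, without advancing time (a new reading comes with each control period).
- eyes.snapshot(name): name is "scene" or "top" or "wrist"; returns a dict with "pixels" (400x640x3 uint8, red, green, blue), "camera_matrix" (3x3 intrinsics, pixels), "xyz" and "attitude" of the camera in the world; the wrist camera has in their place "tool_from_camera" (4x4, takes a point from camera to tool coordinates, whose origin is the TCP and whose axes are the flange's). Camera axes: x right, y down, z forward; pixel columns grow to the right and rows downward; lengths in m; the calibration is good to about 2 mm. A picture is of the moment at which its call begins: read the wrist's pose just before it. There is no depth.
- robot.finish_job(): hands the job in; it is judged then, once.
The state is a dict: "time": time; "q": joint angles; "joint_velocities": joint speeds; "joint_efforts": joint torques, N m; "tcp_pos": TCP position; "tool_rot": TCP orientation; "wrist_force": force on the tool from outside, world axes, zero at the start; "wrist_torque": the same for the moment, N m; "gripper_width": finger opening in m; "grasp_force": force on a finger pad.
Only numpy, scipy, OpenCV 4.12 (cv2) and the standard library are available. Lean on these libraries where they do the work, as an engineer would, in place of code of your own. Each camera call takes 0.05 s, during which the arm holds its last target. There are 200 camera calls.

## Working session

There is one attempt and no reset: what is moved stays moved. The work goes in short steps, Python scripts to look and compute and a tool call to move; the robot and the scene stay as the last step left them, time stands still between calls to the robot, and variables do not carry over. Pictures are saved under pics/ and viewed, at most 14 in all, crops included, and the job is handed in when it is done.

Besides the shell and the picture viewer there is one more tool, called in YAML: its name, and indented under it one key for each argument. send_rows: Moves the arm, as the interface text tells. Its arguments: {"type":"object","properties":{"deltas":{"type":"array","items":{"type":"array"}},"jaw":{"type":"number"},"grip_force":{"type":"number"}},"required":["deltas"]}

```bash
mkdir -p pics; ls; python3 - <<'E'
from plant import robot, eyes
import cv2,json
s=robot.observe(); print({k:s[k] for k in('time','q','tcp_pos','tool_rot','gripper_width')})
for n in("scene","top"):
    d=eyes.snapshot(n); cv2.imwrite(f"pics/{n}0.png",d["pixels"][:,:,::-1]); print(n,d["camera_matrix"],d["xyz"],d["attitude"])
E
```

```text
pics
{'time': 0.0, 'q': array([ 1.46308602e+00,  3.59402388e-01,  1.10390615e-02, -3.20928848e-04,
       -1.22410272e+00, -2.88095306e-01]), 'tcp_pos': array([0.26009812, 0.62234561, 0.23035031]), 'tool_rot': array([ 9.80469971e-01, -1.96667020e-01, -7.50621369e-05,  8.45055686e-04]), 'gripper_width': 0.0854327593333033}
scene [[394.07037231   0.         321.18619195]
 [  0.         394.07037231 198.12827661]
 [  0.           0.           1.        ]] [0.99554791 0.11402977 0.81505112] [ 0.55308824  0.78576835 -0.22225554 -0.16511803]
top [[392.86000257   0.         318.78862954]
 [  0.         392.86000257 193.20139729]
 [  0.           0.           1.        ]] [ 0.53602468 -0.01534701  1.11802047] [-0.70100827  0.71289737 -0.00843693  0.01713363]
```

View pics/scene0.png

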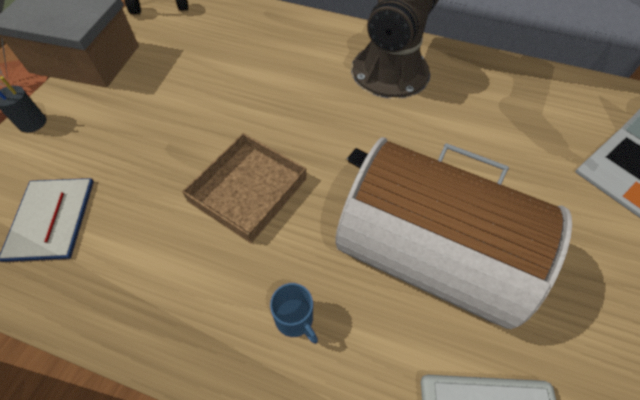

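View pics/top0.png

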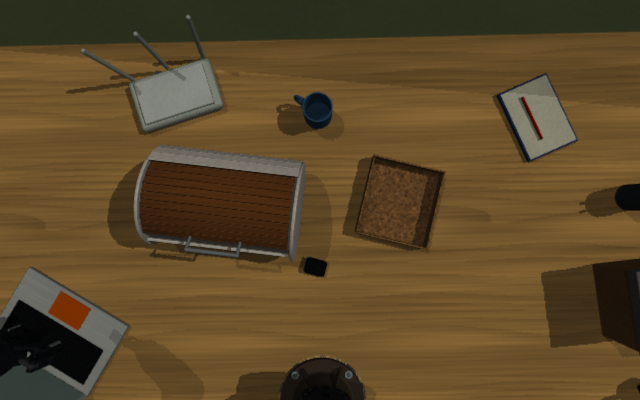

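The scene view shows the shut box, tray and mug; in the top view the handle is around (187–240, 237–257), the tray centre is at (400,202) and the case is at (316,267). I'll enlarge the box region.

```bash
cat > h.py <<'E'
import numpy as np,cv2
from scipy.spatial.transform import Rotation as R
from plant import robot, eyes
def cam(d,s=None):
    K=d["camera_matrix"]
    if "xyz" in d: return K,R.from_quat(d["attitude"]).as_matrix(),np.array(d["xyz"])
    T=np.array(d["tool_from_camera"]); Rt=R.from_quat(s["tool_rot"]).as_matrix()
    return K,Rt@T[:3,:3],Rt@T[:3,3]+s["tcp_pos"]
def cast(c,uv,z):
    K,Rc,p=c; uv=np.atleast_2d(uv).astype(float)
    r=(Rc@np.linalg.inv(K)@np.c_[uv,np.ones(len(uv))].T).T
    return p+r*((z-p[2])/r[:,2])[:,None]
def proj(c,P):
    K,Rc,p=c; q=(K@Rc.T@(np.atleast_2d(P)-p).T).T
    return q[:,:2]/q[:,2:]
def snap(n,f=None):
    s=robot.observe(); d=eyes.snapshot(n)
    if f: cv2.imwrite("pics/"+f,d["pixels"][:,:,::-1])
    return d,cam(d,s),s
E
python3 - <<'E'
from h import *
im=cv2.imread("pics/top0.png")
cv2.imwrite("pics/c0.png",cv2.resize(im[135:285,120:320],None,fx=4,fy=4,interpolation=cv2.INTER_CUBIC))
d,c,s=snap("top")
print(cast(c,[[187,248],[239,256]],.178))
print("case",cast(c,[[316,267]],.024),"mug",cast(c,[[318,108]],.095))
print("tray",cast(c,[[374,156],[443,172],[427,248],[356,234]],.045))
E
```

```text
[[0.44432933 0.31340594 0.178     ]
 [0.42341056 0.18885388 0.178     ]]
case [[0.37145205 0.00889285 0.024     ]] mug [[ 0.79708012 -0.00471324  0.095     ]]
tray [[ 0.67428416 -0.15530809  0.045     ]
 [ 0.62704477 -0.34222302  0.045     ]
 [ 0.42136557 -0.2932645   0.045     ]
 [ 0.46220989 -0.10183067  0.045     ]]
```

View pics/c0.png

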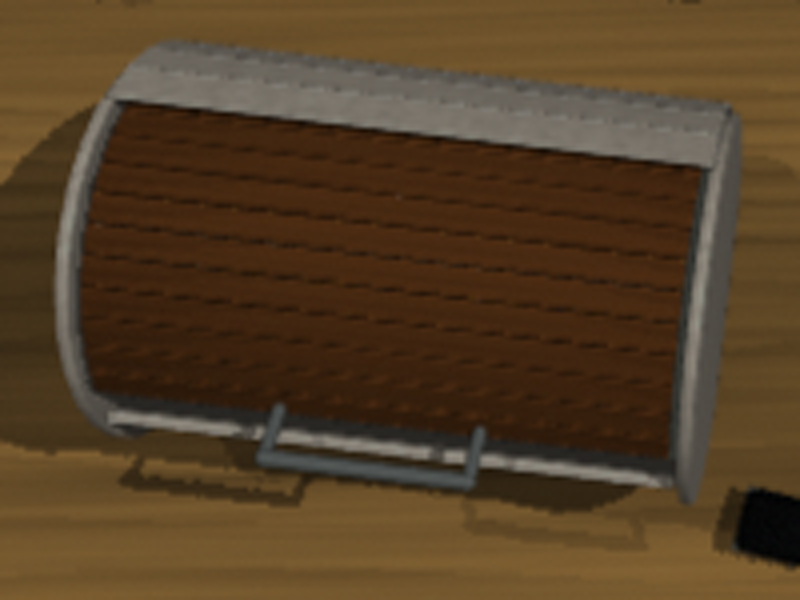

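The crop shows the bar running from (260,458) to (473,482), which is (185,249.5)–(238,255.5) in the full image. The box yaw is about -9.5°. I'll turn the tool first so its closing line lies along box x.

send_rows:
  deltas:
    - [[0, 0, -2], 0.15]
    - [[0, 0, -2], 0.15]
    - [[0, 0, 0], 0.15]
    - [[0, 0, 0], 0.15]
    - [[0, 0, 0], 0.15]
  jaw: -1

```text
time: 0.65
tcp_pos: [0.2601, 0.6226, 0.2711]
tool_rot: [0.839, -0.545, -0.0, 0.0]
wrist_force: [-0.0, -0.2, -0.1]
gripper_width: 0.0855
grasp_force: 0.0
```

send_rows:
  deltas:
    - [[0, 0, 0], 0.15]
    - [[0, 0, 0], 0.15]
    - [[0, 0, 0], 0.15]
    - [[0, 0, 0], 0.14]
    - [[0, 0, 0], 0]

```text
time: 1.15
tcp_pos: [0.2602, 0.6227, 0.2709]
tool_rot: [-0.646, 0.764, -0.0, -0.0]
wrist_force: [-0.2, 0.3, 0.5]
gripper_width: 0.0854
grasp_force: 0.0
```

```bash
cat >> h.py <<'E'
def totool(s,P,Q=None):
    "cm in tool axes from the TCP to P"
    return np.round(100*R.from_quat(s["tool_rot"]).as_matrix().T@(np.array(P)-s["tcp_pos"]),2)
def yaw(s): x=R.from_quat(s["tool_rot"]).as_matrix()[:,0]; return np.degrees(np.arctan2(x[1],x[0]))
E
python3 - <<'E'
from h import *
d,c,s=snap("top")
b=cast(c,[[185,249.5],[238.2,255.5]],.178);print(b, b.mean(0))
v=b[0]-b[1];print("len",np.linalg.norm(v),"yaw",np.degrees(np.arctan2(-v[0],v[1])))
print(s["tcp_pos"],yaw(s),totool(s,b.mean(0)))
sl=cast(c,[[120+118/4,135+101/4],[120+703/4,135+169/4]],.2);v=sl[0]-sl[1];print("slat yaw",np.degrees(np.arctan2(-v[0],v[1])))
E
```

```text
[[0.44082967 0.3182267  0.178     ]
 [0.42462677 0.19075733 0.178     ]] [0.43272822 0.25449201 0.178     ]
len 0.1284950335414529 yaw -7.244142647783159
[0.26018502 0.62265106 0.27094949] -99.57436442049332 [ 33.43 -23.14   9.31]
slat yaw -7.642386690551474
```

send_rows:
  deltas:
    - [[4.2, -2.5, 0], 0]
    - [[4.2, -2.8, 0], 0]
    - [[4.2, -2.9, 0], 0]
    - [[4.2, -2.9, 0], 0]
    - [[4.2, -2.9, 0], 0]
  jaw: -1

```text
time: 1.7
tcp_pos: [0.3627, 0.394, 0.2714]
tool_rot: [-0.648, 0.761, 0.0, 0.0]
wrist_force: [1.2, 0.2, 0.9]
gripper_width: 0.0857
grasp_force: 0.0
```

send_rows:
  deltas:
    - [[4.2, -2.9, 0], 0]
    - [[4.2, -2.9, 0], 0]
    - [[4.0, -2.6, 0], 0]
    - [[0, 0, 0], -0.036]
    - [[0, 0, 0], 0]

```text
time: 2.2
tcp_pos: [0.4244, 0.2604, 0.2716]
tool_rot: [-0.661, 0.751, 0.0, 0.0]
wrist_force: [-0.3, -0.2, -0.3]
gripper_width: 0.0855
grasp_force: 0.0
```

```bash
python3 - <<'E'
from h import *
d,c,s=snap("wrist","w1.png")
print(s["tcp_pos"],yaw(s),totool(s,[.4327,.2545,.178]),proj(c,[.4327,.2545,.178]), c[2])
E
```

```text
[0.42441664 0.26041259 0.27159749] -97.29343916080727 [ 0.49 -0.89  9.36] [[305.28175294 198.07826372]] [0.41442512 0.18262407 0.41423494]
```

View pics/w1.png

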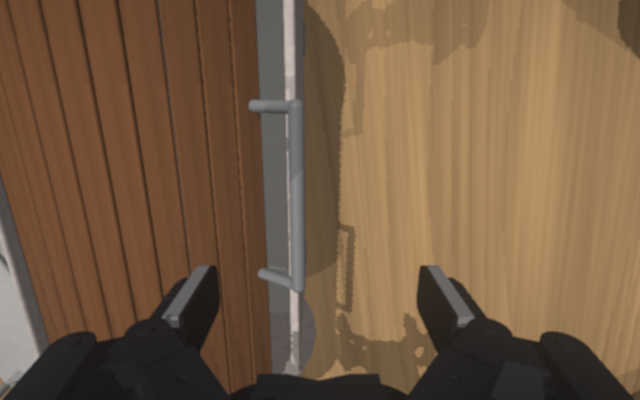

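The wrist view shows the bar running from (296,104) to (296,287), straight up the image and so square to the jaws.

```bash
python3 - <<'E'
from h import *
d,c,s=snap("wrist")
b=cast(c,[[296,101],[296.5,290]],.178);print(b,b.mean(0),np.linalg.norm(b[0]-b[1]));v=b[1]-b[0];print(np.degrees(np.arctan2(-v[0],v[1])))
print(totool(s,b.mean(0)))
E
```

```text
[[0.42912241 0.18803014 0.178     ]
 [0.4498803  0.3296252  0.178     ]] [0.43950135 0.25882767 0.178     ] 0.1431085297724393
-8.340173722373557
[ 0.05 -1.55  9.35]
```

```bash
python3 - <<'E'
from h import *
d,c1,s=snap("wrist");d2,c2,_=snap("top")
for a,b in(([296,101],[238.2,255.5]),([296.5,290],[185,249.5]),([296.2,195.5],[211.6,252.5])):
    P=[c[0]@np.c_[c[1].T,-c[1].T@c[2]] for c in(c1,c2)]
    X=cv2.triangulatePoints(P[0],P[1],np.array(a,float).reshape(2,1),np.array(b,float).reshape(2,1));print((X[:3]/X[3]).ravel())
for z in(.17,.178,.19,.2,.21): 
  w=cast(c1,[[296,101],[296.5,290]],z);t=cast(c2,[[185,249.5],[238.2,255.5]],z);print(z,w.mean(0),t.mean(0),np.linalg.norm(w[0]-w[1]),np.linalg.norm(t[0]-t[1]))
E
```

```text
[0.42713204 0.18767969 0.19440335]
[0.44431809 0.30460535 0.21790052]
[0.43565262 0.24618736 0.20461154]
0.17 [0.4401413  0.26193542 0.17      ] [0.43184912 0.25678846 0.17      ] 0.1479040002195643 0.12958858448305763
0.178 [0.43928301 0.25938552 0.178     ] [0.43272822 0.25449201 0.178     ] 0.14305593590315457 0.1284950335414529
0.19 [0.43799558 0.25556068 0.19      ] [0.43404687 0.25104733 0.19      ] 0.13578383942853994 0.12685470712904565
0.2 [0.43692273 0.25237331 0.2       ] [0.43514574 0.24817677 0.2       ] 0.1297237590330277 0.12548776845203968
0.21 [0.43584987 0.24918594 0.21      ] [0.43624462 0.2453062  0.21      ] 0.12366367863751553 0.12412082977503362
```

The cover starts slightly ajar: the bar triangulates to z≈0.203, about 0.2 rad open. I'll go down with the jaw half closed.

```bash
python3 - <<'E'
from h import *
s=robot.observe();print(totool(s,[.4365,.2505,.188]))
E
```

```text
[ 1.02 -1.43  8.32]
```

send_rows:
  deltas:
    - [[1.0, -1.4, 0], 0]
    - [[0, 0, 2.5], 0]
    - [[0, 0, 2.5], 0]
    - [[0, 0, 0], 0]
    - [[0, 0, 0], 0]
  jaw: 0.25

```text
time: 2.9
tcp_pos: [0.4365, 0.2506, 0.2216]
tool_rot: [-0.661, 0.751, -0.0, -0.0]
wrist_force: [-0.4, -0.2, -0.1]
gripper_width: 0.0319
grasp_force: 0.0
```

send_rows:
  deltas:
    - [[0, 0, 1.5], 0]
    - [[0, 0, 1.0], 0]
    - [[0, 0, 0.8], 0]
    - [[0, 0, 0], 0]
    - [[0, 0, 0], 0]

```text
time: 3.4
tcp_pos: [0.4367, 0.2501, 0.1887]
tool_rot: [-0.66, 0.751, -0.0, 0.0]
wrist_force: [-0.8, 0.2, 0.7]
gripper_width: 0.0322
grasp_force: 0.0
```

send_rows:
  deltas:
    - [[0, 0, 0], 0]
    - [[0, 0, 0], 0]
    - [[0, 0, 0], 0]
    - [[0, 0, 0], 0]
    - [[0, 0, 0], 0]
  jaw: 1
  grip_force: 50

```text
time: 3.9
tcp_pos: [0.4369, 0.2502, 0.1889]
tool_rot: [-0.66, 0.751, -0.0, 0.001]
wrist_force: [-0.3, -0.4, 6.2]
gripper_width: 0.0081
grasp_force: 48.9
```

Closing to 8.1 mm with the tool pushed upward suggests the bar is caught at the finger tips, so I'll reopen, go lower and close again.

send_rows:
  deltas:
    - [[0, 0, 0], 0]
    - [[0, 0, 0], 0]
    - [[0, 0, 0], 0]
    - [[0, 0, 0.6], 0]
    - [[0, 0, 0.6], 0]
  jaw: 0.3

```text
time: 4.4
tcp_pos: [0.4363, 0.25, 0.1762]
tool_rot: [-0.66, 0.751, 0.0, -0.0]
wrist_force: [-25.3, 2.9, 32.3]
gripper_width: 0.0297
grasp_force: 21.3
```

send_rows:
  deltas:
    - [[0, 0, 0], 0]
    - [[0, 0, 0], 0]
    - [[0, 0, 0], 0]
    - [[0, 0, 0], 0]
    - [[0, 0, 0], 0]
  jaw: 1

```text
time: 4.9
tcp_pos: [0.4344, 0.25, 0.1758]
tool_rot: [-0.66, 0.751, 0.001, -0.001]
wrist_force: [-13.8, 2.5, 9.9]
gripper_width: 0.0084
grasp_force: 48.8
```

```bash
python3 - <<'E'
from h import *
d,c,s=snap("scene","s1.png")
im=cv2.imread("pics/s1.png");cv2.imwrite("pics/s1c.png",cv2.resize(im[90:230,340:540],None,fx=4,fy=4))
print(s["tcp_pos"],s["gripper_width"],s["wrist_force"],s["wrist_torque"])
E
```

```text
[0.43441164 0.25002925 0.17580304] 0.00835437757843978 [-13.78779087   2.49672396   9.86162432] [ 1.16193493  4.90264007 -0.01004321]
```

View pics/s1c.png

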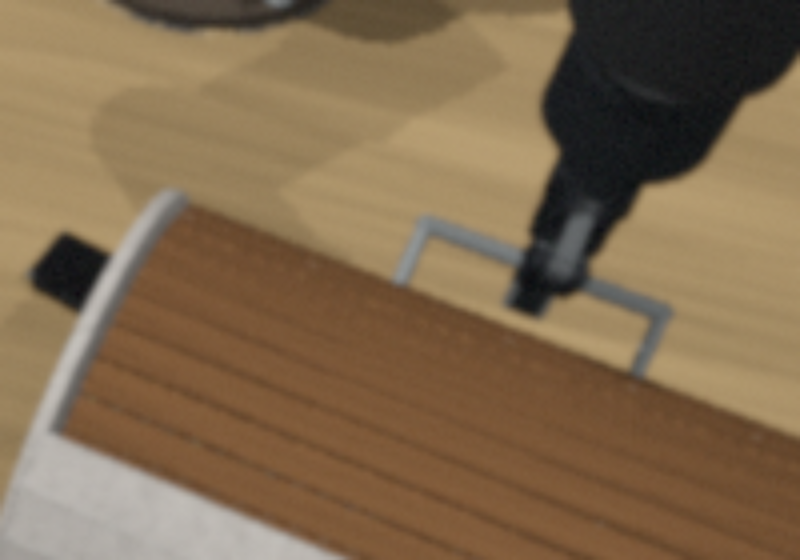

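The crop shows the fingers around the bar, with the inner finger close to the cover. I'll start along the arc, gently.

send_rows:
  deltas:
    - [[0, -0.4, -0.6], 0]
    - [[0, -0.5, -0.5], 0]
    - [[0, -0.5, -0.5], 0]
    - [[0, -0.5, -0.4], 0]
    - [[0, 0, 0], 0]

```text
time: 5.45
tcp_pos: [0.4546, 0.2474, 0.1962]
tool_rot: [-0.66, 0.751, 0.001, -0.001]
wrist_force: [-9.4, 1.4, 6.7]
gripper_width: 0.0084
grasp_force: 49.5
```

```bash
python3 - <<'E'
from h import *
d,c,s=snap("scene","s2.png");d,c,s=snap("top","t2.png")
a=cv2.imread("pics/s2.png")[90:330,330:590];b=cv2.imread("pics/t2.png")[135:285,120:320]
cv2.imwrite("pics/m2.png",np.hstack([cv2.resize(a,(400,370)),cv2.resize(b,(400,370))]))
print(s["tcp_pos"],s["gripper_width"],s["wrist_force"],s["wrist_torque"])
E
```

```text
[0.45455618 0.24734773 0.19622953] 0.008112639391097791 [-8.18162401  0.93630939  6.29752336] [ 0.44725823  3.03073294 -0.0905455 ]
```

View pics/m2.png

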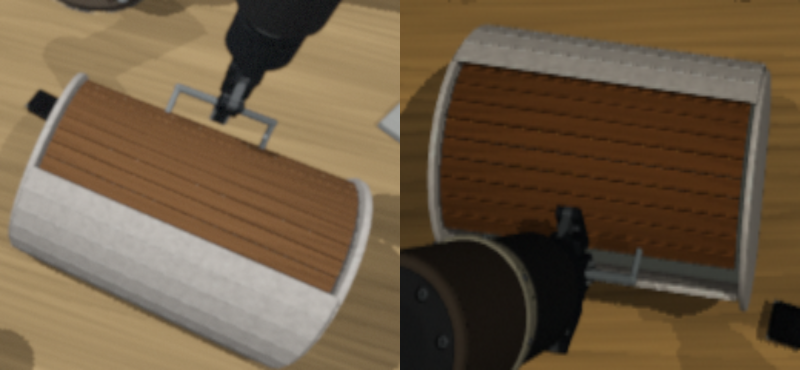

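The mosaic shows the cover moving with the grip, exposing the gap at the front. I'll continue along the arc.

send_rows:
  deltas:
    - [[0, -1.04, -0.86], 0]
    - [[0, -1.12, -0.76], 0]
    - [[0, -1.17, -0.67], 0]
    - [[0, -1.23, -0.56], 0]
    - [[0, -1.28, -0.45], 0]

```text
time: 6.05
tcp_pos: [0.5132, 0.2395, 0.228]
tool_rot: [-0.66, 0.751, 0.0, -0.001]
wrist_force: [-0.8, 1.6, -14.5]
gripper_width: 0.0084
grasp_force: 48.4
```

send_rows:
  deltas:
    - [[0, 0, 0], 0]

```text
time: 6.15
tcp_pos: [0.5152, 0.2393, 0.2285]
tool_rot: [-0.66, 0.752, -0.001, -0.001]
wrist_force: [6.7, -2.0, -12.4]
gripper_width: 0.0084
grasp_force: 49.0
```

send_rows:
  deltas:
    - [[0, -1.5, -0.1], 0]
    - [[0, -1.5, 0], 0]
    - [[0, -1.5, 0], 0]
    - [[0, -1.5, 0.2], 0]
    - [[0, 0, 0], 0]

```text
time: 6.65
tcp_pos: [0.5761, 0.2314, 0.2303]
tool_rot: [-0.66, 0.751, -0.002, 0.002]
wrist_force: [4.5, -4.2, 2.0]
gripper_width: 0.0081
grasp_force: 51.6
```

```bash
python3 - <<'E'
from h import *
d,c,s=snap("wrist","w2.png");d,c,s=snap("top","t3.png")
a=cv2.imread("pics/w2.png");b=cv2.imread("pics/t3.png")[135:285,120:320]
cv2.imwrite("pics/m3.png",np.hstack([cv2.resize(a,(400,250)),cv2.resize(b,(333,250))]))
print(s["tcp_pos"],s["gripper_width"],s["wrist_force"],s["wrist_torque"])
E
```

```text
[0.57595172 0.23143151 0.23031735] 0.008203446640844573 [ 4.93070484 -4.29144207  1.65461494] [-1.3664629  -1.62146913 -0.04210525]
```

View pics/m3.png

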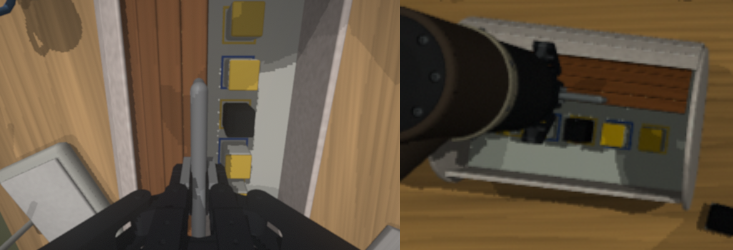

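The mosaic shows the cover more than half open, with yellow tops and one black plug in a row.

send_rows:
  deltas:
    - [[0, -1.5, 0.28], 0]
    - [[0, -1.5, 0.4], 0]
    - [[0, -1.5, 0.55], 0]
    - [[0, 0, 0], 0]
    - [[0, 0, 0], 0]

```text
time: 7.25
tcp_pos: [0.6205, 0.2257, 0.2162]
tool_rot: [-0.66, 0.751, -0.002, 0.001]
wrist_force: [6.3, -5.1, -2.3]
gripper_width: 0.0086
grasp_force: 37.8
```

send_rows:
  deltas:
    - [[0, -0.7, 0.35], 0]
    - [[0, -0.7, 0.4], 0]
    - [[0, -0.6, 0.4], 0]
    - [[0, 0, 0], 0]
    - [[0, 0, 0], 0]

```text
time: 7.75
tcp_pos: [0.6393, 0.2232, 0.204]
tool_rot: [-0.66, 0.751, -0.001, 0.001]
wrist_force: [6.8, -5.3, -1.7]
gripper_width: 0.0083
grasp_force: 49.9
```

send_rows:
  deltas:
    - [[0, -0.6, 0.45], 0]
    - [[0, -0.5, 0.45], 0]
    - [[0, -0.1, 0.1], 0]
    - [[0, 0, 0], 0]
    - [[0, 0, 0], 0]

```text
time: 8.25
tcp_pos: [0.6439, 0.2225, 0.2011]
tool_rot: [-0.661, 0.75, 0.002, -0.002]
wrist_force: [-43.4, 0.5, 52.8]
gripper_width: 0.0081
grasp_force: 81.5
```

send_rows:
  deltas:
    - [[0, 0, 0], 0]
    - [[0, 0, 0], 0]
    - [[0, 0, -1.5], 0]
    - [[0, 0, -1.5], 0]
    - [[0, 0, -2], 0]
  jaw: 0.3

```text
time: 8.75
tcp_pos: [0.649, 0.2227, 0.244]
tool_rot: [-0.66, 0.751, 0.0, -0.001]
wrist_force: [0.3, -0.4, -1.0]
gripper_width: 0.0298
grasp_force: 0.0
```

send_rows:
  deltas:
    - [[0, 3, -3], 0]
    - [[0, 4, -2], 0]
    - [[0, 4, 0], 0]
    - [[0, 0, 0], 0]
    - [[0, 0, 0], 0]
  jaw: -1

```text
time: 9.25
tcp_pos: [0.5397, 0.2373, 0.2953]
tool_rot: [-0.661, 0.751, 0.0, 0.001]
wrist_force: [0.2, 1.1, -0.5]
gripper_width: 0.0855
grasp_force: 0.0
```

```bash
python3 - <<'E'
from h import *
d,c,s=snap("wrist","w3.png")
print(s["tcp_pos"],yaw(s))
E
```

```text
[0.53969029 0.23734282 0.2953294 ] -97.29659078228033
```

View pics/w3.png

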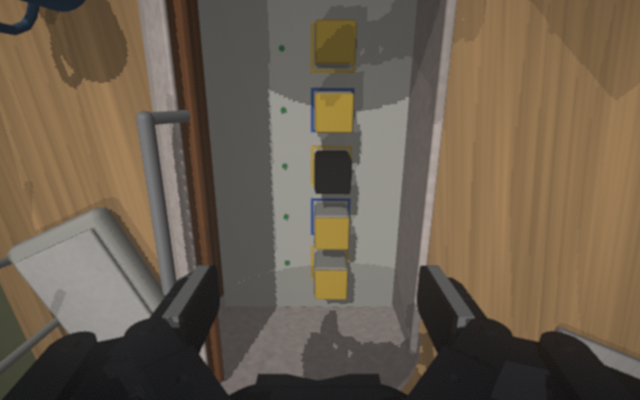

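The wrist view shows the cover fully open. The yellow tops are at about (335,43), (333,112), (332,233) and (331,282), and the black plug is in the middle at (333,172).

```bash
cat >> h.py <<'E'
def tops(d,c,z=.125,amin=300):
    hsv=cv2.cvtColor(d["pixels"],cv2.COLOR_RGB2HSV)
    m=cv2.inRange(hsv,(20,150,60),(32,255,255)); m=cv2.morphologyEx(m,cv2.MORPH_OPEN,np.ones((9,9)))
    n,l,st,ce=cv2.connectedComponentsWithStats(m)
    return [(st[i].tolist(),ce[i].round(1),cast(c,ce[i],z)[0].round(4)) for i in range(1,n) if st[i][4]>amin]
E
python3 - <<'E'
from h import *
d,c,s=snap("wrist")
for t in tops(d,c):print(*t)
X=cast(c,[[335,43],[333,112],[333,172],[332,233],[331,282]],.125);print(X,np.linalg.norm(np.diff(X,axis=0),axis=1))
v=X[-1]-X[0];print("yaw",np.degrees(np.arctan2(-v[0],v[1])))
d,c,s=snap("top")
for t in tops(d,c,.125,40):print(*t)
E
```

```text
[317, 21, 23, 26, 479] [326.5  31.5] [0.517  0.1142 0.125 ]
[317, 95, 36, 37, 1325] [334.4 112.9] [0.5179 0.1797 0.125 ]
[317, 219, 32, 30, 950] [332.4 233.4] [0.5331 0.2939 0.125 ]
[316, 272, 31, 27, 825] [331.2 284.9] [0.541  0.3514 0.125 ]
[[0.51102866 0.12366181 0.125     ]
 [0.5190889  0.1787372  0.125     ]
 [0.52532121 0.23249976 0.125     ]
 [0.53337945 0.29345246 0.125     ]
 [0.54078021 0.34787823 0.125     ]] [0.05566207 0.05412259 0.06148305 0.05492664]
yaw -7.558493737595338
[241, 210, 13, 13, 164] [247.1 215.9] [0.5177 0.1788 0.125 ]
[264, 213, 13, 12, 152] [269.9 218.4] [0.5103 0.1211 0.125 ]
```

Measured spacing and yaw fit the 58 mm pitch, so the estimates hold. First adapter is B at (.518,.179).

send_rows:
  deltas:
    - [[3, 0.7, 0], 0]
    - [[3.05, 0.68, 0], 0]
    - [[0, 0, 4], 0]
    - [[0, 0, 4], 0]
    - [[0, 0, 0], 0]
  jaw: -1

```text
time: 9.9
tcp_pos: [0.5163, 0.1763, 0.209]
tool_rot: [-0.659, 0.752, 0.001, -0.005]
wrist_force: [-0.3, 0.0, -1.0]
gripper_width: 0.0856
grasp_force: 0.0
```

```bash
python3 - <<'E'
from h import *
d,c,s=snap("wrist")
for t in tops(d,c):print(*t,totool(s,t[2]))
print(s["tcp_pos"])
d,c,s=snap("top")
for t in tops(d,c,.125,40):print(*t)
E
```

```text
[311, 106, 17, 28, 402] [318.8 118.8] [0.5067 0.1152 0.125 ] [6.13 0.08 8.44]
[310, 138, 29, 18, 455] [323.9 147.1] [0.5058 0.1337 0.125 ] [4.31 0.41 8.43]
[292, 192, 47, 45, 2058] [315.  213.8] [0.5179 0.1793 0.125 ] [-0.37 -0.19  8.4 ]
[297, 332, 39, 34, 951] [318.1 352. ] [0.5313 0.2967 0.125 ] [-12.19   0.02   8.33]
[0.51628334 0.17625217 0.20901962]
[245, 210, 9, 13, 117] [249. 216.] [0.5174 0.1741 0.125 ]
[264, 213, 12, 12, 143] [269.5 218.5] [0.5101 0.1221 0.125 ]
```

send_rows:
  deltas:
    - [[-0.3, -0.15, 3], 0]
    - [[0, 0, 4], 0]
    - [[0, 0, 3], 0]
    - [[0, 0, 2.1], 0]
    - [[0, 0, 0], 0]

```text
time: 10.5
tcp_pos: [0.5206, 0.1811, 0.0927]
tool_rot: [-0.66, 0.751, -0.0, -0.001]
wrist_force: [0.1, -0.3, 0.3]
gripper_width: 0.0851
grasp_force: 0.0
```

send_rows:
  deltas:
    - [[0, 0, 0], 0]
    - [[0, 0, 0], 0]
    - [[0, 0, 0], 0]
    - [[0, 0, 0], 0]
    - [[0, 0, 0], 0]
  jaw: 1
  grip_force: 80

```text
time: 11.0
tcp_pos: [0.5203, 0.1815, 0.0952]
tool_rot: [-0.66, 0.751, 0.0, 0.001]
wrist_force: [-6.5, 1.9, 10.8]
gripper_width: 0.0345
grasp_force: 79.6
```

send_rows:
  deltas:
    - [[0, 0, -0.4], 0]
    - [[0, 0, -0.4], 0]
    - [[0, 0, -0.7], 0]
    - [[0, 0, -1], 0]
    - [[0, 0, -1.5], 0]

```text
time: 11.5
tcp_pos: [0.5214, 0.181, 0.1349]
tool_rot: [-0.66, 0.751, -0.001, 0.0]
wrist_force: [-0.2, 0.1, -0.7]
gripper_width: 0.0344
grasp_force: 83.9
```

send_rows:
  deltas:
    - [[0, 0, -3], 0]
    - [[0, 0, -4], 0]
    - [[0, 0, -4], 0]
    - [[0, 0, -4], 0]
    - [[0, 0, 0], 0]

```text
time: 12.0
tcp_pos: [0.5242, 0.1819, 0.2923]
tool_rot: [-0.66, 0.751, -0.002, 0.007]
wrist_force: [-0.6, 0.1, -1.0]
gripper_width: 0.0347
grasp_force: 83.9
```

```bash
cat >> h.py <<'E'
def tray():
    d,c,s=snap("top"); hsv=cv2.cvtColor(d["pixels"],cv2.COLOR_RGB2HSV)
    g=cv2.cvtColor(d["pixels"],cv2.COLOR_RGB2LAB).astype(int)
    m=np.zeros(g.shape[:2],np.uint8); m[130:300,325:520]=((g[:,:,0]<85)&(g[:,:,2]>128))[130:300,325:520]
    m=cv2.morphologyEx(m,cv2.MORPH_CLOSE,np.ones((7,7))); m=cv2.morphologyEx(m,cv2.MORPH_OPEN,np.ones((9,9)))
    k=max(cv2.findContours(m,cv2.RETR_EXTERNAL,cv2.CHAIN_APPROX_NONE)[0],key=cv2.contourArea)
    X=cast(c,k[:,0,:],.045); r=cv2.minAreaRect((X[:,:2]*1000).astype(np.float32)); return r,d
E
python3 - <<'E'
from h import *
r,d=tray(); print(r)
bgr=d["pixels"][:,:,::-1].copy(); cv2.imwrite("pics/t4.png",bgr)
s=robot.observe();print(s["tcp_pos"],s["gripper_width"],s["grasp_force"],totool(s,[.546,-.223,.06]))
E
```

```text
((537.3269653320312, -204.29861450195312), (242.45199584960938, 251.83251953125), 75.49874114990234)
[0.52282895 0.18161444 0.28891491] 0.03424744697048256 83.94424080848694 [39.95 -7.31 22.74]
```

send_rows:
  deltas:
    - [[4, -1, 0], 0]
    - [[4.5, -1.2, 0], 0]
    - [[4.5, -1.2, 0], 0]
    - [[4.5, -1.2, 0], 0]
    - [[4.5, -1.2, 0], 0]

```text
time: 12.55
tcp_pos: [0.5498, -0.0468, 0.2841]
tool_rot: [-0.66, 0.751, -0.001, 0.0]
wrist_force: [2.2, 0.0, -0.9]
gripper_width: 0.0348
grasp_force: 83.9
```

send_rows:
  deltas:
    - [[4.5, -1.2, 0], 0]
    - [[4.5, -1.2, 0], 0]
    - [[4.5, -1.2, 0], 0]
    - [[4.5, -1, 0], 0]
    - [[4.5, -1, 0], 0]

```text
time: 13.05
tcp_pos: [0.5762, -0.2774, 0.2838]
tool_rot: [-0.66, 0.751, -0.001, -0.0]
wrist_force: [1.2, 0.9, -1.2]
gripper_width: 0.0346
grasp_force: 83.9
```

```bash
python3 - <<'E'
from h import *
d,c,s=snap("wrist","w5.png");print(s["tcp_pos"],s["gripper_width"])
K=proj(c,[[.674,-.155,.045],[.627,-.342,.045],[.421,-.293,.045],[.462,-.102,.045]]);print(K)
E
```

```text
[ 0.5762186  -0.27742992  0.28378545] 0.03460428683851704
[[252.78033385 270.06818984]
 [263.23770779 111.63211223]
 [456.25193986 132.24245218]
 [424.80688967 287.64544639]]
```

View pics/w5.png

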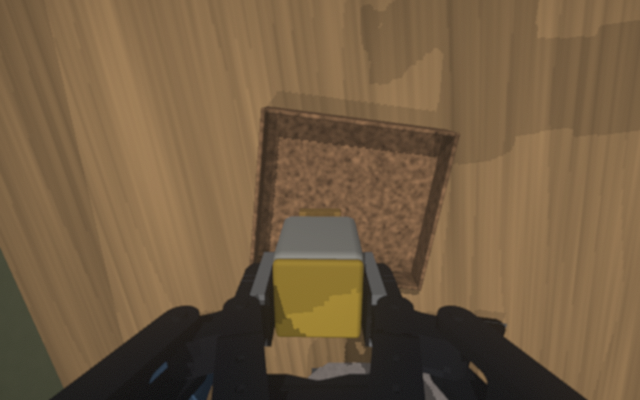

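The held adapter is above the tray. The tray corners (265,108) and (456,134) match the prediction, so I'll lower it.

send_rows:
  deltas:
    - [[0, 0, 4.5], 0]
    - [[0, 0, 4.5], 0]
    - [[0, 0, 4.5], 0]
    - [[0, 0, 4], 0]
    - [[0, 0, 2.5], 0]

```text
time: 13.6
tcp_pos: [0.5746, -0.275, 0.0803]
tool_rot: [-0.66, 0.751, 0.001, -0.001]
wrist_force: [-0.1, -0.0, -0.0]
gripper_width: 0.0344
grasp_force: 83.9
```

send_rows:
  deltas:
    - [[0, 0, 1.3], 0]
    - [[0, 0, 1], 0]
    - [[0, 0, 0.5], 0]
    - [[0, 0, 0], 0]
    - [[0, 0, 0], 0]

```text
time: 14.1
tcp_pos: [0.5771, -0.2751, 0.0568]
tool_rot: [-0.66, 0.751, -0.001, 0.001]
wrist_force: [-0.4, -0.9, -1.0]
gripper_width: 0.0345
grasp_force: 83.9
```

send_rows:
  deltas:
    - [[0, 0, 0.4], 0]
    - [[0, 0, 0], 0]

```text
time: 14.3
tcp_pos: [0.577, -0.275, 0.0522]
tool_rot: [-0.66, 0.751, -0.001, 0.001]
wrist_force: [0.7, -0.2, -1.0]
gripper_width: 0.0345
grasp_force: 83.8
```

send_rows:
  deltas:
    - [[0, 0, 0], 0]
    - [[0, 0, 0], 0]
    - [[0, 0, 0], 0]
    - [[0, 0, -1.5], 0]
    - [[0, 0, -3], 0]
  jaw: -0.25

```text
time: 14.8
tcp_pos: [0.5745, -0.2744, 0.0945]
tool_rot: [-0.66, 0.751, 0.002, -0.001]
wrist_force: [-0.1, -0.1, 0.2]
gripper_width: 0.0535
grasp_force: 0.0
```

send_rows:
  deltas:
    - [[0, 0, -4.5], 0]
    - [[0, 0, -4.5], 0]
    - [[0, 0, -4.5], 0]
    - [[0, 0, -5], 0]
    - [[0, 0, 0], 0]
  jaw: -1

```text
time: 15.3
tcp_pos: [0.5791, -0.2763, 0.2902]
tool_rot: [-0.66, 0.751, -0.006, 0.003]
wrist_force: [1.0, 0.9, -0.4]
gripper_width: 0.0855
grasp_force: 0.0
```

```bash
python3 - <<'E'
from h import *
d,c,s=snap("wrist","w6.png");print(s["tcp_pos"],s["gripper_width"],totool(s,[.511,.1215,.093]))
for t in tops(d,c,.082):print(*t)
E
```

```text
[ 0.57906074 -0.27634919  0.29015972] 0.0854574093710774 [-38.64  12.09  19.46]
[309, 155, 31, 31, 958] [324. 170.] [ 0.575  -0.2764  0.082 ]
```

Adapter 1 is standing in the tray. Adapter A is next.

send_rows:
  deltas:
    - [[-4.3, 1.2, 0], 0]
    - [[-4.3, 1.3, 0], 0]
    - [[-4.3, 1.4, 0], 0]
    - [[-4.3, 1.4, 0], 0]
    - [[-4.3, 1.4, 0], 0]

```text
time: 15.85
tcp_pos: [0.5364, -0.0516, 0.2804]
tool_rot: [-0.66, 0.751, 0.0, -0.001]
wrist_force: [1.0, 0.6, -0.5]
gripper_width: 0.0854
grasp_force: 0.0
```

send_rows:
  deltas:
    - [[-4.3, 1.4, 0], 0]
    - [[-4.3, 1.4, 0], 0]
    - [[-4.3, 1.3, 0], 0]
    - [[-4.2, 1.3, 2], 0]
    - [[0, 0, 3.5], 0]

```text
time: 16.35
tcp_pos: [0.5063, 0.1281, 0.2272]
tool_rot: [-0.662, 0.75, -0.0, 0.002]
wrist_force: [-0.1, 0.7, -0.6]
gripper_width: 0.0852
grasp_force: 0.0
```

```bash
python3 - <<'E'
from h import *
d,c,s=snap("wrist","w7.png");print(s["tcp_pos"],s["gripper_width"],totool(s,[.511,.1215,.093]))
for t in tops(d,c):print(*t)
for t in tops(*snap("top")[:2],.125,40):print(*t)
E
```

```text
[0.50628827 0.1280606  0.22720557] 0.08518865340458628 [ 0.63 -0.5  13.42]
[291, 173, 43, 40, 1345] [313.7 189.4] [0.5085 0.1191 0.125 ]
[295, 364, 34, 15, 448] [312.5 370.8] [0.5312 0.286  0.125 ]
[417, 184, 13, 14, 174] [423.1 190.5] [ 0.5744 -0.2664  0.125 ]
```

send_rows:
  deltas:
    - [[0.6, -0.45, 3], 0]
    - [[0, 0, 4], 0]
    - [[0, 0, 4], 0]
    - [[0, 0, 2.2], 0]
    - [[0, 0, 0], 0]

```text
time: 16.95
tcp_pos: [0.5081, 0.115, 0.0922]
tool_rot: [-0.659, 0.752, 0.0, -0.003]
wrist_force: [0.3, -0.3, 0.9]
gripper_width: 0.0853
grasp_force: 0.0
```

send_rows:
  deltas:
    - [[0, 0, 0], 0]
    - [[0, 0, 0], 0]
    - [[0, 0, 0], 0]
    - [[0, 0, 0], 0]
    - [[0, 0, 0], 0]
  jaw: 1

```text
time: 17.45
tcp_pos: [0.5106, 0.1173, 0.0963]
tool_rot: [-0.66, 0.751, -0.0, 0.001]
wrist_force: [-0.8, -0.5, 6.8]
gripper_width: 0.0347
grasp_force: 80.2
```

send_rows:
  deltas:
    - [[0, 0, -0.4], 0]
    - [[0, 0, -0.4], 0]
    - [[0, 0, -0.7], 0]
    - [[0, 0, -1], 0]
    - [[0, 0, -1.5], 0]

```text
time: 17.95
tcp_pos: [0.5097, 0.1169, 0.1357]
tool_rot: [-0.66, 0.751, -0.0, -0.0]
wrist_force: [-0.2, -0.6, -0.5]
gripper_width: 0.0347
grasp_force: 84.2
```

send_rows:
  deltas:
    - [[0, 0, -3], 0]
    - [[0, 0, -4], 0]
    - [[0, 0, -4], 0]
    - [[0, 0, -4], 0]
    - [[0, 0, 0], 0]

```text
time: 18.45
tcp_pos: [0.5124, 0.1177, 0.2926]
tool_rot: [-0.66, 0.751, -0.002, 0.006]
wrist_force: [-0.8, -0.3, -2.4]
gripper_width: 0.0343
grasp_force: 84.3
```

```bash
python3 - <<'E'
from h import *
s=robot.observe();print(s["tcp_pos"],s["gripper_width"],s["grasp_force"],totool(s,[.6006,-.190,.055]))
E
```

```text
[0.5123861  0.11766276 0.29260204] 0.03429200189848705 84.28653001785278 [ 29.53 -12.43  23.72]
```

send_rows:
  deltas:
    - [[4.2, -1.7, 0], 0]
    - [[4.2, -1.8, 0], 0]
    - [[4.2, -1.8, 0], 0]
    - [[4.2, -1.8, 0], 0]
    - [[4.2, -1.8, 0], 0]

```text
time: 18.95
tcp_pos: [0.5711, -0.1046, 0.2861]
tool_rot: [-0.66, 0.751, -0.001, 0.001]
wrist_force: [1.0, 0.5, -0.8]
gripper_width: 0.0341
grasp_force: 84.3
```

send_rows:
  deltas:
    - [[4.2, -1.8, 0], 0]
    - [[4.2, -1.8, 0], 0]
    - [[0, 0, 0], 0]
    - [[0, 0, 2], 0]
    - [[0, 0, 0], 0]

```text
time: 19.45
tcp_pos: [0.5944, -0.1907, 0.2629]
tool_rot: [-0.66, 0.752, 0.001, -0.001]
wrist_force: [0.0, 0.2, -2.0]
gripper_width: 0.0347
grasp_force: 84.2
```

```bash
python3 - <<'E'
from h import *
d,c,s=snap("wrist","w8.png");print(s["tcp_pos"],s["gripper_width"],totool(s,[.6006,-.190,.055]))
for t in tops(d,c,.082):print(*t)
print(proj(c,[[.674,-.155,.045],[.627,-.342,.045],[.421,-.293,.045],[.462,-.102,.045]]))
E
```

```text
[ 0.59435782 -0.19065677  0.26287146] 0.03473981222586847 [-0.14 -0.68 20.78]
[308, 61, 37, 39, 1438] [326.   79.9] [ 0.5749 -0.2765  0.082 ]
[274, 275, 88, 74, 6247] [318.1 310.8] [ 0.6132 -0.0391  0.082 ]
[[250.03499764 208.37340612]
 [261.30098543  15.4184212 ]
 [481.83209773  40.87431392]
 [442.79672348 228.83736381]]
```

View pics/w8.png

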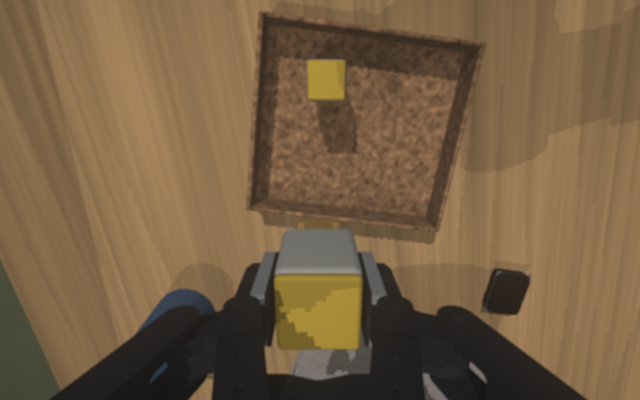

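The tray has not moved and adapter 1 is standing at (326,80). I'll place the second one.

send_rows:
  deltas:
    - [[0, -0.4, 4.5], 0]
    - [[0, 0, 4.5], 0]
    - [[0, 0, 4.5], 0]
    - [[0, 0, 4], 0]
    - [[0, 0, 2], 0]

```text
time: 20.0
tcp_pos: [0.5985, -0.1903, 0.0673]
tool_rot: [-0.66, 0.751, 0.001, -0.001]
wrist_force: [-0.3, -0.5, -2.0]
gripper_width: 0.0344
grasp_force: 84.3
```

send_rows:
  deltas:
    - [[0, 0, 1], 0]
    - [[0, 0, 0.3], 0]
    - [[0, 0, 0.2], 0]
    - [[0, 0, 0], 0]
    - [[0, 0, 0], 0]

```text
time: 20.5
tcp_pos: [0.6006, -0.1912, 0.0559]
tool_rot: [-0.66, 0.751, -0.001, 0.001]
wrist_force: [-0.3, -0.0, -0.7]
gripper_width: 0.0343
grasp_force: 84.3
```

send_rows:
  deltas:
    - [[0, 0, 0.3], 0]
    - [[0, 0, 0], 0]

```text
time: 20.7
tcp_pos: [0.6008, -0.1915, 0.0534]
tool_rot: [-0.66, 0.751, -0.001, 0.001]
wrist_force: [-1.4, 1.8, 7.4]
gripper_width: 0.0346
grasp_force: 85.3
```

send_rows:
  deltas:
    - [[0, 0, 0], 0]
    - [[0, 0, 0], 0]
    - [[0, 0, 0], 0]
    - [[0, 0, -1.5], 0]
    - [[0, 0, -3], 0]
  jaw: -0.25

```text
time: 21.2
tcp_pos: [0.5979, -0.191, 0.0944]
tool_rot: [-0.66, 0.751, 0.002, -0.002]
wrist_force: [0.4, -0.9, 0.2]
gripper_width: 0.0536
grasp_force: 0.0
```

send_rows:
  deltas:
    - [[0, 0, -4.5], 0]
    - [[0, 0, -4.5], 0]
    - [[0, 0, -4.5], 0]
    - [[0, 0, -5], 0]
    - [[0, 0, 0], 0]
  jaw: -1

```text
time: 21.7
tcp_pos: [0.6028, -0.1923, 0.2899]
tool_rot: [-0.66, 0.751, -0.005, 0.004]
wrist_force: [0.8, 0.1, 0.2]
gripper_width: 0.0854
grasp_force: 0.0
```

send_rows:
  deltas:
    - [[-4.3, 1.1, 0], 0]
    - [[-4.3, 1.1, 0], 0]
    - [[-4.3, 1.2, 0], 0]
    - [[-4.3, 1.2, 0], 0]
    - [[-4.3, 1.2, 0], 0]

```text
time: 22.2
tcp_pos: [0.5693, 0.031, 0.2813]
tool_rot: [-0.66, 0.751, -0.0, 0.0]
wrist_force: [1.7, 0.3, 0.2]
gripper_width: 0.0851
grasp_force: 0.0
```

send_rows:
  deltas:
    - [[-4.3, 1.2, 0], 0]
    - [[-4.3, 1.2, 0], 0]
    - [[-4.3, 1.2, 0], 0]
    - [[-4.3, 1.2, 0], 0]
    - [[-4.3, 1.2, 0], 0]

```text
time: 22.7
tcp_pos: [0.5374, 0.2521, 0.2814]
tool_rot: [-0.66, 0.751, -0.0, 0.0]
wrist_force: [1.7, 0.7, 0.4]
gripper_width: 0.0853
grasp_force: 0.0
```

send_rows:
  deltas:
    - [[-4.2, 1.1, 0], 0]
    - [[0, 0, 3], 0]
    - [[0, 0, 3], 0]
    - [[0, 0, 0], 0]
    - [[0, 0, 0], 0]

```text
time: 23.2
tcp_pos: [0.5327, 0.2932, 0.2217]
tool_rot: [-0.66, 0.751, -0.0, -0.0]
wrist_force: [0.3, 0.1, 1.3]
gripper_width: 0.0852
grasp_force: 0.0
```

```bash
python3 - <<'E'
from h import *
d,c,s=snap("wrist","w9.png");print(s["tcp_pos"],s["gripper_width"],totool(s,[.5335,.294,.093]))
for t in tops(d,c):print(*t)
d,c,s=snap("top","t5.png")
for t in tops(d,c,.082,40):print(*t)
E
```

```text
[0.53272692 0.29323929 0.22173513] 0.08516120272308501 [-0.1  -0.07 12.87]
[296, 184, 44, 45, 1886] [317.1 205.1] [0.5334 0.2946 0.125 ]
[297, 256, 41, 37, 1504] [317.1 273.9] [0.5408 0.3511 0.125 ]
[383, 175, 13, 13, 164] [388.8 181. ] [ 0.6027 -0.1881  0.082 ]
[417, 184, 13, 14, 174] [423.1 190.5] [ 0.5761 -0.2773  0.082 ]
[196, 204, 13, 13, 164] [201.9 210. ] [0.5343 0.307  0.082 ]
```

send_rows:
  deltas:
    - [[-0.1, -0.05, 3], 0]
    - [[0, 0, 4], 0]
    - [[0, 0, 4], 0]
    - [[0, 0, 1.9], 0]
    - [[0, 0, 0], 0]

```text
time: 23.8
tcp_pos: [0.5326, 0.2934, 0.091]
tool_rot: [-0.66, 0.751, -0.0, -0.002]
wrist_force: [0.2, -0.4, 0.1]
gripper_width: 0.0855
grasp_force: 0.0
```

send_rows:
  deltas:
    - [[0, 0, 0], 0]
    - [[0, 0, 0], 0]
    - [[0, 0, 0], 0]
    - [[0, 0, 0], 0]
    - [[0, 0, 0], 0]
  jaw: 1

```text
time: 24.3
tcp_pos: [0.5341, 0.2951, 0.0945]
tool_rot: [-0.66, 0.751, -0.0, 0.002]
wrist_force: [-0.4, 0.3, 6.5]
gripper_width: 0.0345
grasp_force: 80.5
```

send_rows:
  deltas:
    - [[0, 0, -0.4], 0]
    - [[0, 0, -0.4], 0]
    - [[0, 0, -0.7], 0]
    - [[0, 0, -1], 0]
    - [[0, 0, -1.5], 0]

```text
time: 24.8
tcp_pos: [0.5329, 0.2941, 0.1328]
tool_rot: [-0.66, 0.751, -0.0, -0.001]
wrist_force: [-0.3, -0.1, -1.3]
gripper_width: 0.0346
grasp_force: 85.0
```

send_rows:
  deltas:
    - [[0, 0, -3], 0]
    - [[0, 0, -4], 0]
    - [[0, 0, -4], 0]
    - [[0, 0, -4], 0]
    - [[0, 0, 0], 0]

```text
time: 25.3
tcp_pos: [0.5355, 0.2955, 0.2905]
tool_rot: [-0.66, 0.751, -0.001, 0.006]
wrist_force: [0.4, 0.9, -1.3]
gripper_width: 0.0346
grasp_force: 85.0
```

```bash
python3 - <<'E'
from h import *
s=robot.observe();print(s["tcp_pos"],s["gripper_width"],s["grasp_force"],totool(s,[.4914,-.2557,.055]))
E
```

```text
[0.53550028 0.29549705 0.2905172 ] 0.034619044696879125 85.03517389297485 [55.41 -2.48 23.16]
```

send_rows:
  deltas:
    - [[4.6, -0.2, 0], 0]
    - [[4.6, -0.2, 0], 0]
    - [[4.6, -0.2, 0], 0]
    - [[4.6, -0.2, 0], 0]
    - [[4.6, -0.2, 0], 0]

```text
time: 25.8
tcp_pos: [0.5127, 0.0632, 0.2833]
tool_rot: [-0.66, 0.751, -0.0, 0.0]
wrist_force: [0.9, -0.8, -0.3]
gripper_width: 0.0353
grasp_force: 85.0
```

send_rows:
  deltas:
    - [[4.6, -0.2, 0], 0]
    - [[4.6, -0.2, 0], 0]
    - [[4.6, -0.2, 0], 0]
    - [[4.6, -0.2, 0], 0]
    - [[4.6, -0.2, 0], 0]

```text
time: 26.3
tcp_pos: [0.4931, -0.1662, 0.2834]
tool_rot: [-0.66, 0.751, -0.0, 0.0]
wrist_force: [1.5, 0.4, -1.5]
gripper_width: 0.0344
grasp_force: 85.0
```

send_rows:
  deltas:
    - [[4.6, -0.2, 0], 0]
    - [[4.6, -0.2, 0], 0]
    - [[0, 0, 0], 0]
    - [[0, 0, 2], 0]
    - [[0, 0, 0], 0]

```text
time: 26.8
tcp_pos: [0.4843, -0.2559, 0.2606]
tool_rot: [-0.66, 0.752, 0.002, -0.001]
wrist_force: [0.5, 0.2, -1.2]
gripper_width: 0.0349
grasp_force: 85.0
```

```bash
python3 - <<'E'
from h import *
d,c,s=snap("wrist","w10.png");print(s["tcp_pos"],s["gripper_width"],totool(s,[.4914,-.2557,.055]))
for t in tops(d,c,.082):print(*t)
E
```

```text
[ 0.48430052 -0.25585354  0.26064262] 0.034927253990532627 [-0.09 -0.78 20.56]
[202, 151, 36, 34, 1172] [219.8 167.3] [ 0.5748 -0.2769  0.082 ]
[198, 241, 33, 29, 921] [214.1 254.9] [ 0.6008 -0.1873  0.082 ]
[273, 265, 91, 77, 6716] [318.2 302.3] [ 0.5014 -0.1164  0.082 ]
```

send_rows:
  deltas:
    - [[-0.1, -0.5, 4.5], 0]
    - [[0, 0, 4.5], 0]
    - [[0, 0, 4.5], 0]
    - [[0, 0, 4], 0]
    - [[0, 0, 2], 0]

```text
time: 27.35
tcp_pos: [0.4899, -0.2547, 0.0652]
tool_rot: [-0.66, 0.751, 0.001, -0.001]
wrist_force: [-0.1, 0.1, -0.6]
gripper_width: 0.035
grasp_force: 85.0
```

send_rows:
  deltas:
    - [[0, 0, 0.7], 0]
    - [[0, 0, 0.3], 0]
    - [[0, 0, 0.2], 0]
    - [[0, 0, 0], 0]
    - [[0, 0, 0], 0]

```text
time: 27.85
tcp_pos: [0.4918, -0.2559, 0.0567]
tool_rot: [-0.66, 0.751, -0.001, 0.001]
wrist_force: [-0.3, -0.1, -1.1]
gripper_width: 0.0343
grasp_force: 85.0
```

send_rows:
  deltas:
    - [[0, 0, 0.3], 0]
    - [[0, 0, 0], 0]

```text
time: 28.05
tcp_pos: [0.491, -0.2558, 0.0526]
tool_rot: [-0.66, 0.751, -0.0, 0.0]
wrist_force: [-0.7, 0.0, -1.8]
gripper_width: 0.0346
grasp_force: 85.0
```

send_rows:
  deltas:
    - [[0, 0, 0], 0]
    - [[0, 0, 0], 0]
    - [[0, 0, 0], 0]
    - [[0, 0, -1.5], 0]
    - [[0, 0, -3], 0]
  jaw: -0.25

```text
time: 28.55
tcp_pos: [0.4894, -0.2554, 0.0959]
tool_rot: [-0.66, 0.751, 0.002, -0.001]
wrist_force: [0.5, -0.7, 0.8]
gripper_width: 0.0533
grasp_force: 0.0
```

send_rows:
  deltas:
    - [[0, 0, -4.5], 0]
    - [[0, 0, -4.5], 0]
    - [[0, 0, -4.5], 0]
    - [[0, 0, -5], 0]
    - [[0, 0, 0], 0]
  jaw: -1

```text
time: 29.05
tcp_pos: [0.494, -0.2571, 0.2904]
tool_rot: [-0.66, 0.751, -0.005, 0.003]
wrist_force: [0.1, 0.3, -0.9]
gripper_width: 0.0851
grasp_force: 0.0
```

send_rows:
  deltas:
    - [[-4.4, 0.2, 0], 0]
    - [[-4.4, 0.2, 0], 0]
    - [[-4.4, 0.2, 0], 0]
    - [[-4.4, 0.2, 0], 0]
    - [[-4.4, 0.2, 0], 0]

```text
time: 29.55
tcp_pos: [0.5092, -0.0346, 0.2826]
tool_rot: [-0.66, 0.751, -0.0, 0.0]
wrist_force: [0.1, -0.3, -0.2]
gripper_width: 0.0855
grasp_force: 0.0
```

send_rows:
  deltas:
    - [[-4.4, 0.2, 0], 0]
    - [[-4.4, 0.2, 0], 0]
    - [[-4.4, 0.2, 0], 0]
    - [[-4.4, 0.2, 0], 0]
    - [[-4.4, 0.2, 0], 0]

```text
time: 30.05
tcp_pos: [0.5276, 0.185, 0.2826]
tool_rot: [-0.66, 0.751, -0.0, 0.0]
wrist_force: [0.7, -0.3, -0.2]
gripper_width: 0.0852
grasp_force: 0.0
```

send_rows:
  deltas:
    - [[-4.4, 0.2, 0], 0]
    - [[-4.4, 0.2, 0], 0]
    - [[-4.4, 0.2, 0], 0]
    - [[-3.7, 0.2, 2], 0]
    - [[0, 0, 3], 0]

```text
time: 30.55
tcp_pos: [0.5423, 0.3566, 0.2323]
tool_rot: [-0.661, 0.75, 0.0, 0.002]
wrist_force: [0.0, -1.5, -0.8]
gripper_width: 0.0852
grasp_force: 0.0
```

```bash
python3 - <<'E'
from h import *
robot.observe()
d,c,s=snap("wrist","w11.png");d,c,s=snap("wrist","w11.png");print(s["tcp_pos"],s["gripper_width"],totool(s,[.541,.3515,.093]))
for t in tops(d,c):print(*t)
d,c,s=snap("top","t6.png")
for t in tops(d,c,.082,40):print(*t)
E
```

```text
[0.5394032  0.35296635 0.225371  ] 0.08518975836613726 [ 0.07 -0.25 13.24]
[293, 181, 44, 41, 1761] [314.9 200.8] [0.5408 0.3517 0.125 ]
[383, 175, 13, 13, 164] [388.8 181. ] [ 0.6027 -0.1881  0.082 ]
[417, 184, 13, 13, 164] [423.  190.2] [ 0.5769 -0.2772  0.082 ]
[173, 202, 13, 13, 165] [179.1 208.1] [0.5406 0.3674 0.082 ]
[410, 217, 13, 13, 168] [416. 223.] [ 0.491  -0.2567  0.082 ]
```

send_rows:
  deltas:
    - [[0.05, -0.15, 3], 0]
    - [[0, 0, 4], 0]
    - [[0, 0, 4], 0]
    - [[0, 0, 2.2], 0]
    - [[0, 0, 0], 0]

```text
time: 31.2
tcp_pos: [0.5424, 0.3493, 0.099]
tool_rot: [-0.66, 0.752, -0.0, -0.002]
wrist_force: [-0.4, -0.7, 0.3]
gripper_width: 0.086
grasp_force: 0.0
```

send_rows:
  deltas:
    - [[0, 0, 0], 0]
    - [[0, 0, 0], 0]
    - [[0, 0, 0], 0]
    - [[0, 0, 0], 0]
    - [[0, 0, 0], 0]
  jaw: 1

```text
time: 31.7
tcp_pos: [0.5435, 0.3518, 0.1028]
tool_rot: [-0.66, 0.751, 0.0, 0.001]
wrist_force: [-2.9, -0.9, 7.1]
gripper_width: 0.0342
grasp_force: 79.2
```

send_rows:
  deltas:
    - [[0, 0, -0.4], 0]
    - [[0, 0, -0.4], 0]
    - [[0, 0, -0.7], 0]
    - [[0, 0, -1], 0]
    - [[0, 0, -1.5], 0]

```text
time: 32.2
tcp_pos: [0.5433, 0.3509, 0.1416]
tool_rot: [-0.66, 0.751, -0.0, -0.0]
wrist_force: [0.1, 0.4, -0.9]
gripper_width: 0.0341
grasp_force: 84.9
```

send_rows:
  deltas:
    - [[0, 0, -3], 0]
    - [[0, 0, -4], 0]
    - [[0, 0, -4], 0]
    - [[0, 0, -4], 0]
    - [[0, 0, 0], 0]

```text
time: 32.7
tcp_pos: [0.5456, 0.3522, 0.2999]
tool_rot: [-0.66, 0.751, -0.001, 0.006]
wrist_force: [0.2, 0.0, -1.4]
gripper_width: 0.0341
grasp_force: 84.9
```

```bash
python3 - <<'E'
from h import *
s=robot.observe();print(s["tcp_pos"],s["gripper_width"],s["grasp_force"],totool(s,[.5133,-.1684,.055]))
E
```

```text
[0.54560655 0.35215072 0.29992196] 0.03410923471315369 84.91356562357396 [52.25 -3.23 24.07]
```

send_rows:
  deltas:
    - [[4.6, -0.3, 0], 0]
    - [[4.7, -0.3, 0], 0]
    - [[4.7, -0.3, 0], 0]
    - [[4.7, -0.3, 0], 0]
    - [[4.7, -0.3, 0], 0]

```text
time: 33.2
tcp_pos: [0.5275, 0.115, 0.2925]
tool_rot: [-0.66, 0.751, -0.001, 0.001]
wrist_force: [1.0, -0.1, 0.6]
gripper_width: 0.0341
grasp_force: 84.9
```

send_rows:
  deltas:
    - [[4.7, -0.3, 0], 0]
    - [[4.7, -0.3, 0], 0]
    - [[4.7, -0.3, 0], 0]
    - [[4.7, -0.3, 0], 0]
    - [[4.7, -0.3, 0], 0]

```text
time: 33.7
tcp_pos: [0.512, -0.1201, 0.2926]
tool_rot: [-0.66, 0.751, -0.001, 0.001]
wrist_force: [0.6, -0.2, -0.2]
gripper_width: 0.0342
grasp_force: 84.9
```

send_rows:
  deltas:
    - [[4.7, -0.3, 0], 0]
    - [[0, 0, 0], 0]
    - [[0, 0, 0], 0]
    - [[0, 0, 3], 0]
    - [[0, 0, 0], 0]

```text
time: 34.2
tcp_pos: [0.5077, -0.1636, 0.2583]
tool_rot: [-0.66, 0.751, 0.002, -0.001]
wrist_force: [-0.4, 0.6, -1.1]
gripper_width: 0.0342
grasp_force: 84.8
```

```bash
python3 - <<'E'
from h import *
d,c,s=snap("wrist","w12.png");print(s["tcp_pos"],s["gripper_width"],totool(s,[.5133,-.1684,.063]))
for t in tops(d,c,.082):print(*t)
E
```

```text
[ 0.5076793  -0.16363427  0.25826846] 0.034153196497047164 [ 0.41 -0.7  19.52]
[203, 40, 40, 41, 1569] [222.6  59.9] [ 0.5746 -0.2769  0.082 ]
[305, 53, 37, 40, 1479] [323.   72.5] [ 0.4902 -0.2558  0.082 ]
[198, 150, 37, 34, 1191] [216.  166.5] [ 0.6008 -0.1863  0.082 ]
[275, 256, 85, 74, 5945] [317.7 291.8] [ 0.5231 -0.0389  0.082 ]
```

send_rows:
  deltas:
    - [[0.4, -0.4, 4.5], 0]
    - [[0, 0, 4.5], 0]
    - [[0, 0, 4.5], 0]
    - [[0, 0, 4], 0]
    - [[0, 0, 1.5], 0]

```text
time: 34.75
tcp_pos: [0.5118, -0.1684, 0.0682]
tool_rot: [-0.661, 0.751, 0.001, -0.002]
wrist_force: [-0.4, -0.7, -0.5]
gripper_width: 0.0345
grasp_force: 84.9
```

send_rows:
  deltas:
    - [[0, 0, 0.3], 0]
    - [[0, 0, 0.2], 0]
    - [[0, 0, 0], 0]
    - [[0, 0, 0], 0]

```text
time: 35.15
tcp_pos: [0.514, -0.1692, 0.0671]
tool_rot: [-0.66, 0.751, -0.001, 0.001]
wrist_force: [-0.2, 0.1, -1.3]
gripper_width: 0.0339
grasp_force: 84.9
```

send_rows:
  deltas:
    - [[0, 0, 0.5], 0]
    - [[0, 0, 0.2], 0]
    - [[0, 0, 0], 0]
    - [[0, 0, 0], 0]

```text
time: 35.55
tcp_pos: [0.5132, -0.1694, 0.0595]
tool_rot: [-0.66, 0.751, -0.0, 0.0]
wrist_force: [-2.1, 0.7, 8.5]
gripper_width: 0.0341
grasp_force: 86.2
```

send_rows:
  deltas:
    - [[0, 0, 0], 0]
    - [[0, 0, 0], 0]
    - [[0, 0, 0], 0]
    - [[0, 0, -1.5], 0]
    - [[0, 0, -3], 0]
  jaw: -0.25

```text
time: 36.05
tcp_pos: [0.511, -0.1693, 0.1017]
tool_rot: [-0.66, 0.751, 0.002, -0.002]
wrist_force: [0.1, 0.5, -1.0]
gripper_width: 0.0534
grasp_force: 0.0
```

send_rows:
  deltas:
    - [[0, 0, -4.5], 0]
    - [[0, 0, -4.5], 0]
    - [[0, 0, -4.5], 0]
    - [[0, 0, -5], 0]
    - [[0, 0, -2], 0]
  jaw: 0.1

```text
time: 36.55
tcp_pos: [0.5142, -0.1699, 0.3139]
tool_rot: [-0.66, 0.751, -0.003, 0.002]
wrist_force: [0.6, 0.2, -0.6]
gripper_width: 0.0383
grasp_force: 0.0
```

```bash
python3 - <<'E'
from h import *
d,c,s=snap("wrist","w13.png");d,c,s=snap("wrist","w13.png");print(s["tcp_pos"],s["gripper_width"],totool(s,[.6495,.2222,.300]))
for t in tops(d,c,.082):print(*t)
E
```

```text
[ 0.5148634  -0.17001481  0.31534709] 0.03870211853046015 [-40.62  -8.31   1.59]
[232, 54, 33, 34, 1091] [248.3  70.4] [ 0.5748 -0.2773  0.082 ]
[317, 65, 32, 33, 1052] [332.5  80.9] [ 0.4903 -0.2559  0.082 ]
[226, 147, 31, 29, 844] [241.1 160.8] [ 0.6007 -0.1859  0.082 ]
[310, 152, 29, 29, 838] [324.  165.9] [ 0.5101 -0.1684  0.082 ]
```

All four are standing in the tray, so I'll go to the handle.

send_rows:
  deltas:
    - [[-4.0, -0.8, 0], 0]
    - [[-4.0, -0.8, 0], 0]
    - [[-4.1, -0.8, 0], 0]
    - [[-4.1, -0.8, 0], 0]
    - [[-4.1, -0.8, 0], 0]

```text
time: 37.15
tcp_pos: [0.5784, 0.0284, 0.3073]
tool_rot: [-0.66, 0.751, 0.0, -0.001]
wrist_force: [0.4, 0.2, 0.1]
gripper_width: 0.0383
grasp_force: 0.0
```

send_rows:
  deltas:
    - [[-4.1, -0.9, 0], 0]
    - [[-4.1, -0.9, 0], 0]
    - [[-4.1, -0.9, 0], 0]
    - [[-4.0, -0.8, 0], 0]
    - [[-4.0, -0.8, 0], 0]

```text
time: 37.65
tcp_pos: [0.6473, 0.2242, 0.3069]
tool_rot: [-0.66, 0.751, 0.0, -0.001]
wrist_force: [-0.1, -0.5, 1.0]
gripper_width: 0.0382
grasp_force: 0.0
```

send_rows:
  deltas:
    - [[0, 0, 0], 0]
    - [[0, 0, 0], 0]

```text
time: 37.85
tcp_pos: [0.647, 0.2235, 0.3061]
tool_rot: [-0.661, 0.751, 0.0, -0.002]
wrist_force: [0.1, 0.1, 1.1]
gripper_width: 0.0387
grasp_force: 0.0
```

```bash
python3 - <<'E'
from h import *
d,c,s=snap("wrist","w14.png");print(s["tcp_pos"],s["gripper_width"],totool(s,[.6495,.2222,.200]),proj(c,[.6495,.2222,.218]))
E
```

```text
[0.64696272 0.22345768 0.30610666] 0.03869570840552569 [ 0.07 -0.3  10.61] [[313.57593603 205.93106705]]
```

View pics/w14.png

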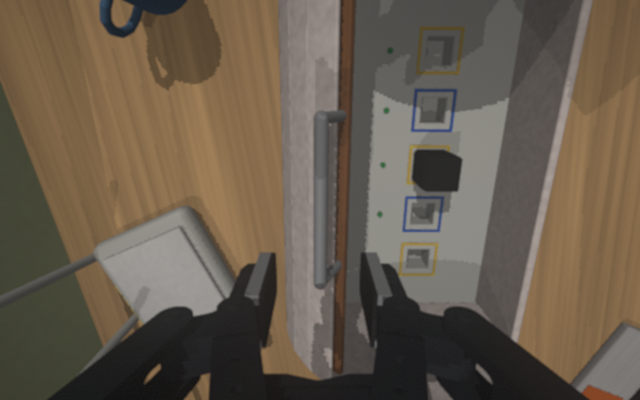

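The four sockets are empty and the black plug is in place. The bar is at column 321, about 6 mm nearer the front than assumed, so I'll correct and grasp.

send_rows:
  deltas:
    - [[0, 0.3, 3], 0]
    - [[0, 0, 3], 0]
    - [[0, 0, 2.5], 0]
    - [[0, 0, 1.8], 0]
    - [[0, 0, 0], 0]
  jaw: 0.2

```text
time: 38.4
tcp_pos: [0.6427, 0.221, 0.2026]
tool_rot: [-0.659, 0.752, 0.001, -0.002]
wrist_force: [0.5, 0.5, 0.0]
gripper_width: 0.0339
grasp_force: 0.0
```

send_rows:
  deltas:
    - [[0, 0, 0], 0]
    - [[0, 0, 0], 0]
    - [[0, 0, 0], 0]
    - [[0, 0, 0], 0]
    - [[0, 0, 0], 0]
  jaw: 1
  grip_force: 50

```text
time: 38.9
tcp_pos: [0.6452, 0.2226, 0.2071]
tool_rot: [-0.66, 0.751, -0.001, 0.001]
wrist_force: [1.2, -4.0, 5.7]
gripper_width: 0.008
grasp_force: 49.3
```

send_rows:
  deltas:
    - [[0, 1.07, -0.83], 0]
    - [[0, 1.14, -0.72], 0]
    - [[0, 1.2, -0.63], 0]
    - [[0, 1.25, -0.52], 0]
    - [[0, 1.29, -0.4], 0]

```text
time: 39.4
tcp_pos: [0.5869, 0.2304, 0.2372]
tool_rot: [-0.66, 0.751, -0.001, 0.001]
wrist_force: [8.6, -5.5, 0.7]
gripper_width: 0.0082
grasp_force: 49.5
```

send_rows:
  deltas:
    - [[0, 0, 0], 0]
    - [[0, 0, 0], 0]

```text
time: 39.6
tcp_pos: [0.5857, 0.2306, 0.2376]
tool_rot: [-0.66, 0.751, -0.0, 0.0]
wrist_force: [0.4, -4.3, 7.1]
gripper_width: 0.008
grasp_force: 51.1
```

send_rows:
  deltas:
    - [[0, 1.32, -0.25], 0]
    - [[0, 1.34, -0.14], 0]
    - [[0, 1.35, -0.02], 0]
    - [[0, 1.35, 0.08], 0]
    - [[0, 1.34, 0.2], 0]

```text
time: 40.1
tcp_pos: [0.5212, 0.2394, 0.2396]
tool_rot: [-0.66, 0.751, -0.001, 0.002]
wrist_force: [8.8, -4.0, 2.9]
gripper_width: 0.0076
grasp_force: 51.0
```

send_rows:
  deltas:
    - [[0, 0, 0], 0]
    - [[0, 0, 0], 0]

```text
time: 40.3
tcp_pos: [0.5193, 0.2396, 0.2392]
tool_rot: [-0.66, 0.751, -0.0, 0.001]
wrist_force: [-4.3, -2.7, 10.8]
gripper_width: 0.0079
grasp_force: 51.9
```

send_rows:
  deltas:
    - [[0, 1.32, 0.29], 0]
    - [[0, 1.29, 0.4], 0]
    - [[0, 1.25, 0.52], 0]
    - [[0, 1.2, 0.63], 0]
    - [[0, 1.1, 0.74], 0]

```text
time: 40.8
tcp_pos: [0.4594, 0.2481, 0.213]
tool_rot: [-0.66, 0.751, -0.0, 0.002]
wrist_force: [-1.9, -1.6, 11.8]
gripper_width: 0.008
grasp_force: 50.9
```

send_rows:
  deltas:
    - [[0, 0, 0], 0]
    - [[0, 0, 0], 0]

```text
time: 41.0
tcp_pos: [0.4576, 0.2482, 0.2119]
tool_rot: [-0.66, 0.751, 0.001, 0.0]
wrist_force: [-3.5, 3.5, 4.2]
gripper_width: 0.0077
grasp_force: 49.8
```

send_rows:
  deltas:
    - [[0, 1.0, 0.85], 0]
    - [[0, 0.93, 0.93], 0]
    - [[0, 0.85, 1.0], 0]
    - [[0, 0, 0], 0]
    - [[0, 0, 0], 0]

```text
time: 41.5
tcp_pos: [0.4299, 0.2518, 0.1838]
tool_rot: [-0.66, 0.751, 0.001, -0.0]
wrist_force: [-3.5, 5.2, 0.1]
gripper_width: 0.0077
grasp_force: 50.1
```

send_rows:
  deltas:
    - [[0, 0.4, 0.5], 0]
    - [[0, 0.35, 0.5], 0]
    - [[0, 0.3, 0.5], 0]
    - [[0, 0, 0], 0]
    - [[0, 0, 0], 0]

```text
time: 42.0
tcp_pos: [0.4201, 0.253, 0.1691]
tool_rot: [-0.66, 0.751, 0.001, 0.0]
wrist_force: [-1.7, 5.4, 1.1]
gripper_width: 0.0082
grasp_force: 50.6
```

send_rows:
  deltas:
    - [[0, 0.1, 0.2], 0]
    - [[0, 0.1, 0.2], 0]
    - [[0, 0.05, 0.1], 0]
    - [[0, 0, 0], 0]
    - [[0, 0, 0], 0]

```text
time: 42.5
tcp_pos: [0.418, 0.2533, 0.1653]
tool_rot: [-0.66, 0.751, 0.0, 0.001]
wrist_force: [-5.2, 3.7, 10.3]
gripper_width: 0.0078
grasp_force: 51.7
```

send_rows:
  deltas:
    - [[0, 0.05, 0.15], 0]
    - [[0, 0.05, 0.1], 0]
    - [[0, 0, 0], 0]
    - [[0, 0, 0], 0]

```text
time: 42.9
tcp_pos: [0.4179, 0.2535, 0.1648]
tool_rot: [-0.661, 0.751, -0.0, 0.002]
wrist_force: [-7.4, -0.7, 25.3]
gripper_width: 0.008
grasp_force: 53.8
```

The cover is at its stop. I'll release narrowly and rise.

send_rows:
  deltas:
    - [[0, 0, 0], 0]
    - [[0, 0, 0], 0]
    - [[0, 0, 0], 0]
    - [[0, 0, -1], 0]
    - [[0, 0, -2], 0]
  jaw: 0.45

```text
time: 43.4
tcp_pos: [0.4156, 0.2515, 0.1909]
tool_rot: [-0.66, 0.751, -0.0, -0.002]
wrist_force: [0.5, 0.7, -0.2]
gripper_width: 0.0239
grasp_force: 0.0
```

send_rows:
  deltas:
    - [[0, 0, -4], 0]
    - [[0, 1, -4], 0]
    - [[0, 2, -2], 0]
    - [[0, 0, 0], 0]
    - [[0, 0, 0], 0]

```text
time: 43.9
tcp_pos: [0.3864, 0.2565, 0.2924]
tool_rot: [-0.66, 0.751, 0.0, 0.001]
wrist_force: [0.3, 0.3, -0.4]
gripper_width: 0.0235
grasp_force: 0.0
```

```bash
python3 - <<'E'
from h import *
d,c1,s=snap("wrist","w15.png");d,c,s=snap("top","t9.png");print(s["tcp_pos"],s["wrist_force"])
ax=np.array([.551,.2335,.1]);u=np.array([-.991,.131,0])
for q in(0,.05,.1,.2): 
    f=np.radians(30.2)+q; B=ax+.155*np.cos(f)*u+[0,0,.155*np.sin(f)];y=np.array([.131,.991,0])
    print(q,proj(c1,[B-.06*y,B+.06*y]).round(1).tolist())
for t in tops(d,c,.082,40):print(*t)
a=cv2.imread("pics/w15.png");b=cv2.imread("pics/t9.png")[120:300,120:460]
cv2.imwrite("pics/m9.png",np.hstack([cv2.resize(a,(400,250)),cv2.resize(b,(400,250))]))
E
```

```text
[0.38642157 0.25622748 0.29152875] [ 0.54497882 -0.30956241 -0.14903821]
0 [[273.6, 115.4], [279.0, 263.1]]
0.05 [[266.7, 116.0], [273.1, 266.9]]
0.1 [[259.1, 116.7], [266.7, 270.8]]
0.2 [[241.4, 117.9], [251.8, 278.7]]
[382, 175, 14, 13, 173] [388.5 181.1] [ 0.6024 -0.1871  0.082 ]
[417, 184, 13, 14, 175] [423.1 190.5] [ 0.5761 -0.2774  0.082 ]
[377, 210, 13, 13, 169] [383. 216.] [ 0.5108 -0.1707  0.082 ]
[410, 217, 13, 13, 169] [416. 223.] [ 0.491  -0.2567  0.082 ]
```

View pics/m9.png

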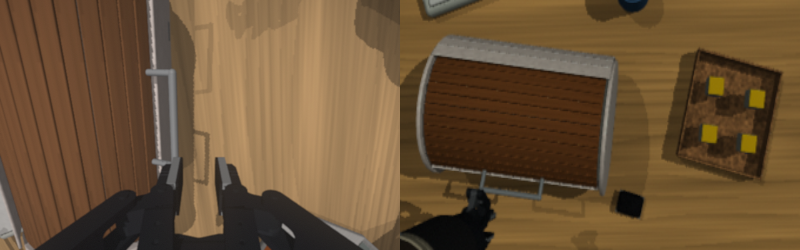

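The bar shows at about (278, 115–262), which matches the fully shut prediction. All four adapters are standing in the tray and the gripper is clear.

```bash
python3 -c "
from plant import robot
print(robot.finish_job())"
```

```text
the job is handed in; nothing more can be done
None
```

I opened the cover, put all four Wi-Fi adapters in the cork tray, left the router plug in its socket and shut the cover. I then handed the job in; the hand-in gave no verdict, but the last pictures showed everything in place.

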